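# Fit the right spacer block into the gap fixture

### The job

The sliding jaw of the gap fixture has been locked at an unknown gap. Find by trying the thickest of the three spacer blocks that slides into the gap, and leave it standing upright on the floor of the gap, in the middle of the jaws and held by the sprung pad. Feel your way gently, never forcing a block, leave the other two blocks standing upright on the worktop, and do not disturb the things lying about.

Things in the scene. Friction and masses are not known exactly. Their poses are not given: they have to be found in the camera images.
- gap_fixture: aluminium gap fixture bolted down: base plate 66 (x) x 124 (y) x 12 mm with two upright jaws, 50 mm wide in x, flat tops 46 mm above the worktop. Origin at worktop height in the plane of the fixed jaw's inner face, midway along the jaws. Fixed jaw at y = 0 to +32 mm, base plate y = -84 to +40 mm; gap from y = 0 toward -y. Over 60 N contact force on it is forcing it
- gap_floor (a point): foot of the fixed jaw's inner face, midway along x, on the gap's flat floor 12 mm above the worktop. The gap is 34 mm deep, open above and at both x ends; a block goes in from above, its thickness along the fixture's y. Facing is a locked sliding jaw, 40 mm deep in y, thumb screw on its -x side; the gap between them is anywhere from 14.8 to 22.8 mm and not measured
- fixed_jaw_edge (a point): top of the fixed jaw's inner edge, midway along x: in the plane of the inner face, 46 mm above the worktop. This edge and the sliding jaw's have 4 mm chamfers at 45 degrees. A too thick block stops with its foot on them, 41 to 46 mm above the worktop, where one that fits goes down to 12 mm
- pad (a joint): brass sprung pad mid-face of the sliding jaw, 18 mm wide, 4.4 mm proud of it toward the fixed jaw, 17 to 28 mm above the worktop, ramp above it to 41 mm. Value in m: 0 free, up to 0.0046 pushed into the jaw; spring 2 N to start, 4 N fully in. It presses a block against the fixed jaw; a block over 3.8 mm thinner than the gap does not push it and stands loose
- spacer_thin: the thinnest of three loose plain grey metal spacer blocks: 14 mm thick (its y axis) x 28 mm wide (its x axis) x 64 mm high (z), one dark dimple on its top face; it stands upright on the worktop; origin at the centre of its underside
- spacer_middle: the middle of three loose plain grey metal spacer blocks: 17 mm thick (its y axis) x 28 mm wide (its x axis) x 64 mm high (z), two dark dimples on its top face; it stands upright on the worktop; origin at the centre of its underside
- spacer_thick: the thickest of three loose plain grey metal spacer blocks: 20 mm thick (its y axis) x 28 mm wide (its x axis) x 64 mm high (z), three dark dimples on its top face; it stands upright on the worktop; origin at the centre of its underside
- calculator: bystander: dark pocket calculator, 138 x 74 x 15 mm, lying on the worktop; origin at the centre of its underside
- torque_wrench: bystander: slim grey torque wrench, 139 x 20 x 14 mm, lying on the worktop; origin at the centre of its underside
- attenuator: bystander: black ribbed cylindrical attenuator, 69 x 25 x 25 mm, lying on the worktop; origin at the centre of its underside
Things that resemble listed ones, but are neither listed nor needed, are in the scene too. Leave any orange look-alike of the spacer_thick alone.

How it is judged:
By the outcome, as a careful person would: the job done as asked, in the order asked, and still so for the second after the job is handed in, with the robot touching nothing.
It also fails if it takes over 72 s, if anything falls off the work surface, if the arm or the gripper's body presses on something with over 40 N, if the wrist force passes 120 N, or if a joint passes its speed limit or range.

### The arm

A 6-joint arm with a two-finger parallel gripper is mounted at the origin on a cart in front of the work surface, level with it; the furniture and walls round the work are solid. World frame = base frame: x ahead of the robot, y to its left, z up, the work surface at z = 0. Lengths are in m, angles in degrees, forces in N, time in s.
With the tool pointing down it reaches from about 0.25 to 0.725 m from the base axis. Payload 9.7 kg.
Tool frame: the origin (TCP) lies between the finger pads; the fingertips stand 22 mm ahead of it and the grasp point (between the pads) lies 3 mm ahead of it; z points along the fingers, y is the line along which they close (so a half turn about z gives the same grasp; the last joint's range is limited). The gripper opens to 85 mm and grips with 20 to 120 N. Pads are 22 mm wide; open, the fingers measure 114 mm over their backs; the gripper's body (76 mm by 85 mm) begins 54 mm behind the grasp point. The pads swing forward as they close: fully open they stand 13 mm farther back than shut.
Start: joints at [-69.614, 4.979, 10.078, 95.1, 0, 90], TCP at [0.192, -0.516, 0.253] pointing down, gripper open.
Joint ranges: [-179.16, 179.16], [-48.56, 103.87], [-65.8, 70.77], [-126.05, 130.52], [-82.76, 87.17], [-180, 180]. Speed limits (degrees/s): [127.2, 127.2, 147.25, 180, 180, 180].

### API

Orientations are given as [roll, pitch, yaw] about the fixed x, y, z axes, in that order (R = Rz(yaw) Ry(pitch) Rx(roll)).
In Python, from workcell import bot, viewer, finder gives the robot as it stands.
- The arm moves only by the tool move_arm, never from a script. Its arguments are lists of equal length, an entry for each row: "offset": the shift along the tool's x, y, z in cm, a list of three; "twist": the turn, a rotation vector about the tool's x, y, z in rad, a list of three; "grip": the opening, from 0 (shut) to 1 (fully open). In form: {"offset": [[x, y, z], ...], "twist": [[ax, ay, az], ...], "grip": [grip, ...]}. A call has 1 to 5 rows; each row shifts and turns the commanded pose from where the row before left it, along the tool's axes as they then stand; what a row does not reach is not made up. A row lasts 1/10 s, in which the tool goes at most 50 mm and 8.59 degrees, less where a joint would pass 70% of its speed; a pose out of reach is approached as far as the arm can. A call is refused whole if a number of a shift passes 5 or a number of a turn 0.15, either way. A call with a gripper value outside its range is refused whole. The fingers move at their own pace and stop on an object; "force" is the grip in N (left out, the last holds). Time passes only in rows, so rows that do not move let the fingers close. It gives the time, the measured TCP pose, the force, the opening and the grip force at its end, in the units of the state.
- bot.get_obs(): the state, without advancing time (a new reading comes with each control period).
- viewer.camera(name): name is "side" or "top"; returns a dict with "color" (480x640x3 uint8, red, green, blue), "depth" (480x640 float32, m along the optical axis (not along the pixel's ray), 0 where there is no reading), "vfov" (degrees; the focal length in pixels is half the picture's height over the tangent of half this angle, whatever the lens; pixels are square), "cx", "cy" (the principal point, pixels), "position" and "attitude" of the camera in the world. Camera axes: x right, y down, z forward; pixel columns grow to the right and rows downward; lengths in m; the calibration is good to about 2 mm. A picture is of the moment at which its call begins.
- bot.job_done(): hands the job in; it is judged then, once.
Trained networks look in a picture, given as the dict that the camera call returned (one of the last four; its "shot" number tells which), for a name from the list of things; names that differ only in an ending like _2 or _b are one class to them, and where a whole thing is asked for, a point or a joint stands for the part that bears it (a point fixed in the world has none). Each returns a list of dicts, best first, with "p" (0 to 1); they miss things now and then, are a little off and sometimes report something else, mostly with a low value. They report only what shows in the picture. A call takes as long as a camera call. They do not tell look-alikes from the thing itself.
- finder.boxes_of(picture, thing): "position" ([column, row] in pixels, amid what is visible of it).
- finder.pinpoint(picture, thing): "position" ([column, row] in pixels: a listed point, or the origin of a listed thing).
The state is a dict: "time": time; "q": joint angles; "qd": joint speeds; "joint_efforts": joint torques, N m; "ee_pos": TCP position; "tcp_rot": TCP orientation; "wrist_force": force on the tool from outside, world axes, zero at the start; "torque": the same for the moment, N m; "opening": finger opening in m; "grasp_force": force on a finger pad.
Only numpy, scipy, OpenCV 4.12 (cv2) and the standard library are available. Lean on these libraries where they do the work, as an engineer would, in place of code of your own. Each camera call takes 0.05 s, during which the arm holds its last target. There are 200 camera calls.

## Working session

There is one attempt and no reset: what is moved stays moved. The work goes in short steps, Python scripts to look and compute and a tool call to move; the robot and the scene stay as the last step left them, time stands still between calls to the robot, and variables do not carry over. Pictures are saved under pics/ and viewed, at most 10 in all, crops included, and the job is handed in when it is done.

Besides the shell and the picture viewer there is one more tool, called after "Call:" as name(argument=value, ...), one argument or row to a line, values as JSON. move_arm: Moves the arm, as the interface text tells. Its arguments: {"type":"object","properties":{"offset":{"type":"array","items":{"type":"array","items":{"type":"number"}}},"twist":{"type":"array","items":{"type":"array","items":{"type":"number"}}},"grip":{"type":"array","items":{"type":"number"}},"force":{"type":"number"}},"required":["offset","twist","grip"]}

```bash
mkdir -p pics; cat > h.py <<'E'
import numpy as np, cv2
from scipy.spatial.transform import Rotation as R
from workcell import bot, viewer, finder
def pose(c):
    a=np.array(c["attitude"],float)
    if a.shape==(3,3): M=a
    elif a.shape==(4,): M=None
    else: M=R.from_euler('xyz',a,degrees=True).as_matrix()
    return np.array(c["position"]),M
def ray(c,u,v):
    f=240/np.tan(np.radians(c["vfov"])/2)
    return np.array([(u-c["cx"])/f,(v-c["cy"])/f,1.0])
def at_z(c,u,v,z):
    p,M=pose(c); d=M@ray(c,u,v); return p+d*(z-p[2])/d[2]
def at_d(c,u,v):
    p,M=pose(c); d=c["depth"][int(round(v)),int(round(u))]; return p+M@ray(c,u,v)*d
def proj(c,P):
    p,M=pose(c); q=M.T@(np.array(P)-p); f=240/np.tan(np.radians(c["vfov"])/2)
    return q[:2]/q[2]*f+[c["cx"],c["cy"]]
def cloud(c):
    p,M=pose(c); f=240/np.tan(np.radians(c["vfov"])/2)
    v,u=np.mgrid[:480,:640]; d=c["depth"]
    X=np.stack([(u-c["cx"])/f*d,(v-c["cy"])/f*d,d],-1); return X@M.T+p
E
python3 - <<'E'
from h import *
for n in ("top","side"):
    c=viewer.camera(n); cv2.imwrite(f"pics/{n}0.png",c["color"][:,:,::-1])
    print(n,c["position"],c["attitude"],c["vfov"],c["cx"],c["cy"],c["shot"])
    for t in ("gap_fixture","gap_floor","fixed_jaw_edge","spacer_thin","spacer_middle","spacer_thick","calculator","torque_wrench","attenuator"):
        for r in finder.pinpoint(c,t)[:4]:
            u,v=r["position"]; print(t,round(r["p"],2),np.round([u,v]),at_z(c,u,v,{"gap_floor":.012,"fixed_jaw_edge":.046}.get(t,0)).round(3))
E
```

```text
top [0.39858817 0.11145171 0.99197456] [-171.97969865   -1.21244896  -89.51471549] 56.17717314469451 312.84841398089253 237.13355758034254 1
gap_fixture 0.89 [353. 253.] [0.504 0.001 0.   ]
gap_fixture 0.43 [248. 246.] [0.518 0.235 0.   ]
gap_floor 0.78 [360. 249.] [ 0.511 -0.011  0.012]
fixed_jaw_edge 0.86 [359. 251.] [ 0.503 -0.006  0.046]
spacer_thin 0.64 [211. 226.] [0.562 0.319 0.   ]
spacer_middle 0.51 [245. 246.] [0.517 0.242 0.   ]
spacer_thick 0.71 [296. 218.] [0.581 0.129 0.   ]
spacer_thick 0.44 [286. 264.] [0.478 0.151 0.   ]
calculator 0.61 [312. 299.] [ 0.402  0.093 -0.   ]
torque_wrench 0.72 [401. 306.] [ 0.389 -0.103  0.   ]
attenuator 0.68 [309. 186.] [0.656 0.101 0.   ]
attenuator 0.51 [290. 265.] [0.476 0.143 0.   ]
side [ 0.33727126 -0.62539361  0.58297126] [-124.7900824    -0.60742661  -14.51112996] 53.0310682613987 322.50040652617866 239.33409976349984 2
gap_fixture 0.64 [324. 302.] [ 0.508 -0.006  0.   ]
gap_floor 0.97 [325. 299.] [ 0.507 -0.012  0.012]
fixed_jaw_edge 0.66 [324. 287.] [ 0.504 -0.017  0.046]
spacer_thin 0.76 [312. 206.] [0.565 0.327 0.   ]
spacer_middle 0.7 [302. 227.] [0.522 0.241 0.   ]
spacer_thick 0.71 [344. 251.] [0.587 0.135 0.   ]
spacer_thick 0.68 [290. 258.] [0.474 0.136 0.   ]
calculator 0.76 [256. 279.] [0.398 0.087 0.   ]
torque_wrench 0.69 [265. 358.] [ 0.385 -0.109  0.   ]
torque_wrench 0.55 [292. 258.] [0.477 0.138 0.   ]
attenuator 0.66 [385. 260.] [0.658 0.087 0.   ]
```

View pics/top0.png

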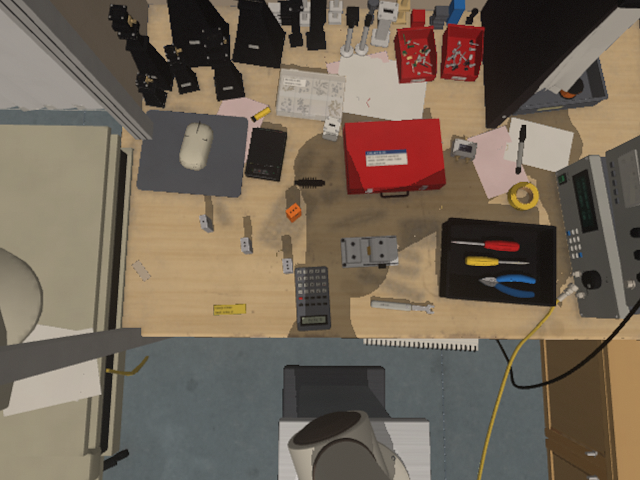

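View pics/side0.png

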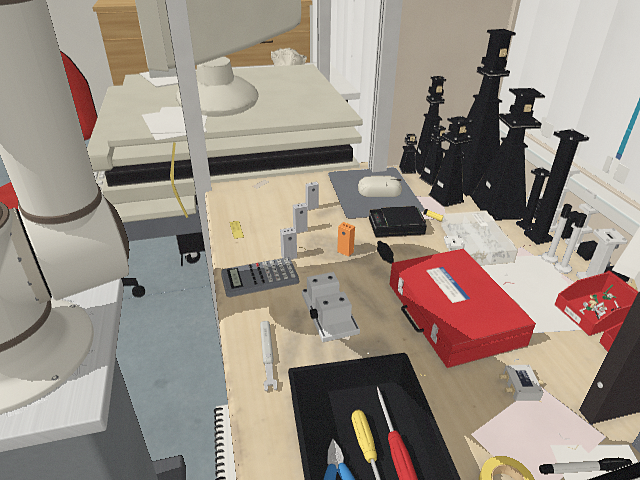

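The top view shows grey blocks at (206,222), (246,245) and (288,265). The orange look-alike is at (294,212), the fixture at (370,250), the calculator at (312,298) and the wrench at (402,306). Candidates for spacer_thick are grey (288,265) and orange (294,212), and by its description it is the grey one. Next I'll check it in a crop and measure it by depth.

```bash
python3 - <<'E'
from h import *
from scipy import ndimage
for n in ("top","side"):
    c=viewer.camera(n)
    if n=="top": cv2.imwrite("pics/crop1.png",cv2.resize(c["color"][195:295,190:420,::-1],None,fx=3.4,fy=3.4,interpolation=cv2.INTER_CUBIC))
    X=cloud(c)
    box=(X[...,0]>.42)&(X[...,0]<.66)&(X[...,1]>-.12)&(X[...,1]<.36)
    for lo,hi in((.059,.069),(.042,.051)):
        m=box&(X[...,2]>lo)&(X[...,2]<hi)
        L,k=ndimage.label(m,np.ones((3,3)))
        for i in range(1,k+1):
            P=X[L==i]
            if len(P)<12: continue
            r=cv2.minAreaRect((P[:,:2]*1000).astype(np.float32))
            print(n,lo,len(P),"mean",P.mean(0).round(4),"rect",np.round(r[0],1),np.round(r[1],1),round(r[2],1))
E
```

```text
top 0.059 131 mean [0.5857 0.136  0.0642] rect [586.1 135.7] [20.3 28.1] 41.4
top 0.059 98 mean [0.5597 0.3222 0.0643] rect [559.8 322.5] [28.4 14. ] 11.8
top 0.059 114 mean [0.5128 0.2352 0.0644] rect [513.2 235.3] [28.1 16.9] 6.8
top 0.059 132 mean [0.4705 0.1463 0.0641] rect [470.5 146.3] [27.7 19.9] 6.6
top 0.042 14 mean [ 0.6456 -0.1095  0.0472] rect [ 646.3 -109.7] [ 3.  19.7] 4.0
top 0.042 29 mean [ 0.6394 -0.0395  0.0477] rect [640.5 -42.5] [ 5.8 41.7] 12.7
top 0.042 15 mean [0.6372 0.0072 0.0469] rect [637.3   6.7] [17.1  3.2] 89.1
top 0.042 441 mean [ 0.5077 -0.049   0.0464] rect [508.  -49.2] [50.4 40.7] 3.4
top 0.042 346 mean [0.5045 0.0069 0.0462] rect [504.7   6.6] [50.  31.7] 3.6
side 0.059 52 mean [0.561  0.3176 0.0618] rect [561.1 319. ] [28.1 16.6] 15.9
side 0.059 71 mean [0.5141 0.23   0.0622] rect [514.9 230.5] [28.2 20.9] 14.5
side 0.059 101 mean [0.5868 0.1308 0.0622] rect [587.  132.4] [23.1 29.9] 39.0
side 0.059 105 mean [0.4723 0.1416 0.0622] rect [472.3 143.7] [28.5 25. ] 6.4
side 0.042 48 mean [0.5608 0.3142 0.0465] rect [560.2 314. ] [14.6 29.9] 75.5
side 0.042 49 mean [0.5146 0.2252 0.047 ] rect [514.4 225.4] [10.2 29.7] 82.4
side 0.042 62 mean [0.5851 0.1255 0.0467] rect [585.6 125.2] [17.1 32.2] 73.1
side 0.042 63 mean [0.4709 0.1353 0.0461] rect [468.8 136.4] [16.4 33.8] 62.5
side 0.042 333 mean [ 0.6459 -0.0504  0.0483] rect [648.3 -52.6] [ 24.  134.8] 1.1
side 0.042 354 mean [0.5057 0.0028 0.0446] rect [506.1   3.4] [51.5 32.9] 4.4
side 0.042 12 mean [ 0.6576 -0.0449  0.0503] rect [657.9 -44.5] [11.3  5.2] 66.6
side 0.042 487 mean [ 0.5091 -0.0558  0.0448] rect [509.4 -53.8] [50.4 40.3] 3.3
```

View pics/crop1.png

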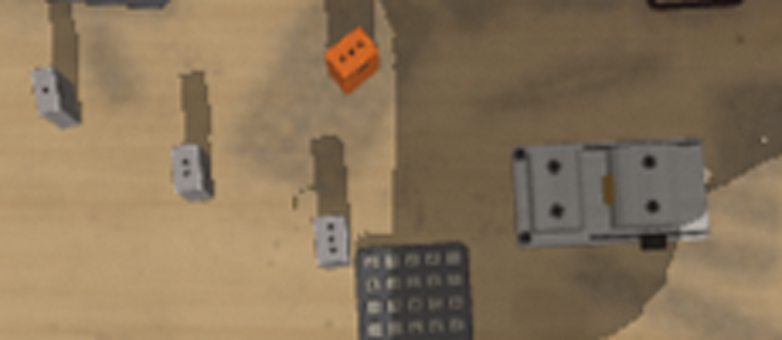

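The crop confirms it: grey with three dimples at (331,238) in the crop is spacer_thick, two dimples is middle, one is thin. The orange one is left alone. The depth estimate of the gap is about 20 mm, too close to call, so I'll try the thick block first.

```bash
cat >> h.py <<'E'
def go(x,y,z,yaw,show=True):
    """remaining move to a down-pointing pose whose tool y axis is the block's y at given yaw (mod 180)"""
    o=bot.get_obs(); T=R.from_euler('xyz',o["tcp_rot"],degrees=True)
    d=T.inv().apply(np.array([x,y,z])-o["ee_pos"])*100
    best=None
    for k in (0,180):
        G=R.from_euler('xyz',[180,0,yaw+k],degrees=True); w=(T.inv()*G).as_rotvec()
        if best is None or np.linalg.norm(w)<np.linalg.norm(best): best=w
    print("t",round(o["time"],2),"pos",np.round(o["ee_pos"],4),"rot",np.round(o["tcp_rot"],2),"open",round(o["opening"],4),"F",np.round(o["wrist_force"],1),"M",np.round(o["torque"],2),"j6",np.round(o["q"][5],1))
    print("offset cm",d.round(2),"twist rad",best.round(3))
E
python3 -c "
from h import *
go(.4705,.1463,.2,6.6)"
```

```text
t 1.1 pos [ 0.1916 -0.5156  0.2533] rot [180.    -0.    20.38] open 0.0852 F [-0.3 -0.2  0. ] M [0.01 0.04 0.04] j6 90.0
offset cm [ 49.2  -52.33   5.33] twist rad [ 0.    -0.     0.241]
```

Call:
move_arm(
  offset=[
    [3.1, -3.3, 0],
    [3.1, -3.3, 0],
    [3.1, -3.3, 0],
    [3.1, -3.3, 0],
    [3.1, -3.3, 0],
  ],
  twist=[
    [0, 0, 0],
    [0, 0, 0],
    [0, 0, 0],
    [0, 0, 0],
    [0, 0, 0],
  ],
  grip=[0.8, 0.8, 0.8, 0.8, 0.8],
)

```text
time: 1.6
ee_pos: [0.2796, -0.3053, 0.2534]
tcp_rot: [180.0, -0.0, 20.4]
wrist_force: [0.3, -0.7, 0.5]
opening: 0.0684
grasp_force: 0.0
```

Call:
move_arm(
  offset=[
    [3.1, -3.3, 0],
    [3.1, -3.3, 0],
    [3.1, -3.3, 0],
    [3.1, -3.3, 0],
    [3.1, -3.3, 0],
  ],
  twist=[
    [0, 0, 0],
    [0, 0, 0],
    [0, 0, 0],
    [0, 0, 0],
    [0, 0, 0],
  ],
  grip=[0.8, 0.8, 0.8, 0.8, 0.8],
)

```text
time: 2.1
ee_pos: [0.3675, -0.0965, 0.2536]
tcp_rot: [180.0, -0.1, 20.4]
wrist_force: [0.6, -0.8, 0.9]
opening: 0.0681
grasp_force: 0.0
```

```bash
python3 -c "
from h import *
go(.4705,.1463,.1,6.6)"
```

```text
t 2.1 pos [ 0.3675 -0.0965  0.2536] rot [ 1.7996e+02 -5.0000e-02  2.0370e+01] open 0.0681 F [ 0.6 -0.8  0.9] M [-0.03 -0.04  0.01] j6 144.9
offset cm [ 18.09 -19.18  15.36] twist rad [ 0.001 -0.001  0.24 ]
```

Joint 6 would pass 180° at that yaw, so I'll take the half-turned grasp.

Call:
move_arm(
  offset=[
    [0, 0, 0],
    [0, 0, 0],
    [0, 0, 0],
    [0, 0, 0],
    [0, 0, 0],
  ],
  twist=[
    [0, 0, -0.145],
    [0, 0, -0.145],
    [0, 0, -0.145],
    [0, 0, -0.145],
    [0, 0, -0.145],
  ],
  grip=[0.6, 0.6, 0.6, 0.6, 0.6],
)

```text
time: 2.6
ee_pos: [0.3673, -0.0981, 0.2534]
tcp_rot: [180.0, -0.0, 62.3]
wrist_force: [-1.0, -0.6, -0.0]
opening: 0.0511
grasp_force: 0.0
```

Call:
move_arm(
  offset=[
    [0, 0, 0],
    [0, 0, 0],
    [0, 0, 0],
    [0, 0, 0],
    [0, 0, 0],
  ],
  twist=[
    [0, 0, -0.145],
    [0, 0, -0.145],
    [0, 0, -0.145],
    [0, 0, -0.145],
    [0, 0, -0.145],
  ],
  grip=[0.6, 0.6, 0.6, 0.6, 0.6],
)

```text
time: 3.1
ee_pos: [0.3672, -0.0982, 0.2534]
tcp_rot: [180.0, 0.0, 103.8]
wrist_force: [0.2, -0.1, 0.9]
opening: 0.0514
grasp_force: 0.0
```

Call:
move_arm(
  offset=[
    [0, 0, 0],
    [0, 0, 0],
    [0, 0, 0],
    [0, 0, 0],
    [0, 0, 0],
  ],
  twist=[
    [0, 0, -0.145],
    [0, 0, -0.145],
    [0, 0, -0.145],
    [0, 0, -0.145],
    [0, 0, -0.145],
  ],
  grip=[0.6, 0.6, 0.6, 0.6, 0.6],
)

```text
time: 3.6
ee_pos: [0.3672, -0.0982, 0.2534]
tcp_rot: [180.0, 0.0, 145.3]
wrist_force: [0.7, -0.0, 0.2]
opening: 0.0511
grasp_force: 0.0
```

Call:
move_arm(
  offset=[
    [0, 0, 0],
    [0, 0, 0],
    [0, 0, 0],
    [0, 0, 0],
    [0, 0, 0],
  ],
  twist=[
    [0, 0, -0.145],
    [0, 0, -0.145],
    [0, 0, -0.145],
    [0, 0, -0.145],
    [0, 0, -0.145],
  ],
  grip=[0.6, 0.6, 0.6, 0.6, 0.6],
)

```text
time: 4.1
ee_pos: [0.3672, -0.0982, 0.2534]
tcp_rot: [-180.0, 0.0, -173.1]
wrist_force: [0.4, -0.2, -1.4]
opening: 0.0511
grasp_force: 0.0
```

```bash
python3 -c "
from h import *
go(.4705,.1463,.11,6.6)"
```

```text
t 4.1 pos [ 0.3672 -0.0982  0.2534] rot [-1.7999e+02  2.0000e-02 -1.7312e+02] open 0.0511 F [ 0.4 -0.2 -1.4] M [ 0.04  0.01 -0.01] j6 -21.9
offset cm [-13.18  23.04  14.34] twist rad [-0.     0.     0.005]
```

Call:
move_arm(
  offset=[
    [-2.6, 4.0, 0],
    [-2.6, 4.0, 0],
    [-2.6, 4.0, 0],
    [-2.6, 4.0, 0.5],
    [-2.6, 4.0, 1.0],
  ],
  twist=[
    [0, 0, 0.005],
    [0, 0, 0],
    [0, 0, 0],
    [0, 0, 0],
    [0, 0, 0],
  ],
  grip=[0.6, 0.6, 0.6, 0.6, 0.6],
)

```text
time: 4.6
ee_pos: [0.4752, 0.117, 0.2389]
tcp_rot: [180.0, 0.1, -173.7]
wrist_force: [0.5, -1.0, -0.1]
opening: 0.0509
grasp_force: 0.0
```

Call:
move_arm(
  offset=[
    [-0.1, 3.0, 2.0],
    [0, 0, 3.8],
    [0, 0, 3.5],
    [0, 0, 3.0],
    [0, 0, 0],
  ],
  twist=[
    [0, 0, 0],
    [0, 0, 0],
    [0, 0, 0],
    [0, 0, 0],
    [0, 0, 0],
  ],
  grip=[0.6, 0.6, 0.6, 0.6, 0.6],
)

```text
time: 5.1
ee_pos: [0.47, 0.1443, 0.1114]
tcp_rot: [-179.9, -0.4, -173.7]
wrist_force: [0.2, -0.6, -0.0]
opening: 0.0514
grasp_force: 0.0
```

```bash
python3 - <<'E'
from h import *
go(.4705,.1463,.062,6.6)
c=viewer.camera("side"); cv2.imwrite("pics/s2.png",cv2.resize(c["color"][150:300,200:400,::-1],None,fx=4,fy=4,interpolation=cv2.INTER_CUBIC))
E
```

```text
t 5.1 pos [0.47   0.1443 0.1114] rot [-179.93   -0.37 -173.73] open 0.0514 F [ 0.2 -0.6 -0. ] M [ 0.04 -0.01  0.04] j6 10.8
offset cm [-0.1   0.2   4.94] twist rad [-0.001 -0.006 -0.006]
```

View pics/s2.png

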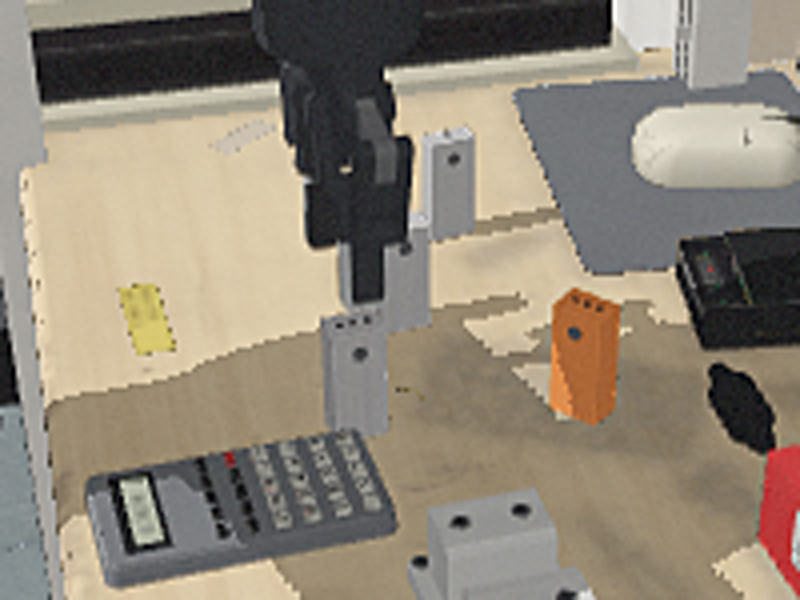

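The gripper is straight above the three-dimple block (crop (350,320)) and clear of the calculator and the middle block. Descending to grasp.

Call:
move_arm(
  offset=[
    [-0.1, 0.1, 1.6],
    [0, 0, 1.6],
    [0, 0, 1.2],
    [0, 0, 0.5],
    [0, 0, 0],
  ],
  twist=[
    [0, -0.006, -0.006],
    [0, 0, 0],
    [0, 0, 0],
    [0, 0, 0],
    [0, 0, 0],
  ],
  grip=[0.6, 0.6, 0.6, 0.6, 0.6],
  force=30,
)

```text
time: 5.65
ee_pos: [0.4734, 0.1459, 0.0667]
tcp_rot: [180.0, 0.3, -173.4]
wrist_force: [0.4, 0.5, 1.1]
opening: 0.0514
grasp_force: 0.0
```

Call:
move_arm(
  offset=[
    [0, 0, 0],
    [0, 0, 0],
    [0, 0, 0],
    [0, 0, 0],
    [0, 0, 0],
  ],
  twist=[
    [0, 0, 0],
    [0, 0, 0],
    [0, 0, 0],
    [0, 0, 0],
    [0, 0, 0],
  ],
  grip=[0.3, 0.2, 0.1, 0.1, 0.1],
  force=30,
)

```text
time: 6.15
ee_pos: [0.4737, 0.146, 0.0671]
tcp_rot: [180.0, 0.4, -173.4]
wrist_force: [-0.4, -0.6, 6.2]
opening: 0.0192
grasp_force: 32.2
```

```bash
python3 -c "
from h import *
go(.4705,.1463,.062,6.6)"
```

```text
t 6.15 pos [0.4737 0.146  0.0671] rot [ 180.      0.42 -173.41] open 0.0192 F [-0.4 -0.6  6.2] M [-0.21  0.07 -0.03] j6 10.6
offset cm [0.32 0.07 0.51] twist rad [ 0.     0.007 -0.   ]
```

Call:
move_arm(
  offset=[
    [0, 0, -1.0],
    [0, 0, -2.5],
    [0, 0, -3.0],
    [0, 0, -2.0],
    [0, 0, 0],
  ],
  twist=[
    [0, 0, 0],
    [0, 0, 0],
    [0, 0, 0],
    [0, 0, 0],
    [0, 0, 0],
  ],
  grip=[0.1, 0.1, 0.1, 0.1, 0.1],
  force=40,
)

```text
time: 6.65
ee_pos: [0.4739, 0.1463, 0.1546]
tcp_rot: [179.9, 0.6, -173.4]
wrist_force: [0.4, 1.7, -1.7]
opening: 0.0191
grasp_force: 40.1
```

```bash
python3 -c "
from h import *
go(.5095,-.0205,.140,3.5)"
```

```text
t 6.65 pos [0.4739 0.1463 0.1546] rot [ 179.94    0.6  -173.4 ] open 0.0191 F [ 0.4  1.7 -1.7] M [ 0.03  0.02 -0.04] j6 10.6
offset cm [ -1.61 -16.98   1.46] twist rad [0.001 0.01  0.054]
```

Call:
move_arm(
  offset=[
    [-0.4, -4.0, 0],
    [-0.4, -4.0, 0],
    [-0.4, -4.0, 0],
    [-0.4, -4.0, 0],
    [0, -0.9, 0],
  ],
  twist=[
    [0, 0.003, 0.018],
    [0, 0, 0.018],
    [0, 0, 0.018],
    [0, 0, 0],
    [0, 0, 0],
  ],
  grip=[0.1, 0.1, 0.1, 0.1, 0.1],
)

```text
time: 7.15
ee_pos: [0.5032, -0.0241, 0.1502]
tcp_rot: [-180.0, 0.1, -176.7]
wrist_force: [0.2, 0.0, -1.0]
opening: 0.019
grasp_force: 40.2
```

Call:
move_arm(
  offset=[
    [0, 0, 0],
    [0, 0, 0],
  ],
  twist=[
    [0, 0, 0],
    [0, 0, 0],
  ],
  grip=[0.1, 0.1],
)

```text
time: 7.35
ee_pos: [0.503, -0.0205, 0.1508]
tcp_rot: [180.0, 0.1, -176.5]
wrist_force: [0.1, -0.1, -0.7]
opening: 0.0191
grasp_force: 40.2
```

```bash
python3 - <<'E'
from h import *
go(.5095,-.0205,.118,3.5)
for n,w in (("side",(240,340,260,390)),("top",(195,295,300,430))):
    c=viewer.camera(n); a,b,l,r=w
    im=cv2.resize(c["color"][a:b,l:r,::-1],None,fx=4,fy=4,interpolation=cv2.INTER_CUBIC); globals()[n]=im
cv2.imwrite("pics/s3.png",np.vstack([side,top])[:600*2:1][:, :])
E
python3 -c "
import cv2;a=cv2.imread('pics/s3.png');print(a.shape);cv2.imwrite('pics/s3.png',cv2.resize(a,(390,600)))"
```

```text
t 7.35 pos [ 0.503  -0.0205  0.1508] rot [ 1.7996e+02  1.2000e-01 -1.7650e+02] open 0.0191 F [ 0.1 -0.1 -0.7] M [-0.01 -0.01  0.02] j6 -5.9
offset cm [-0.65 -0.04  3.28] twist rad [ 0.001  0.002 -0.   ]
(800, 520, 3)
```

View pics/s3.png

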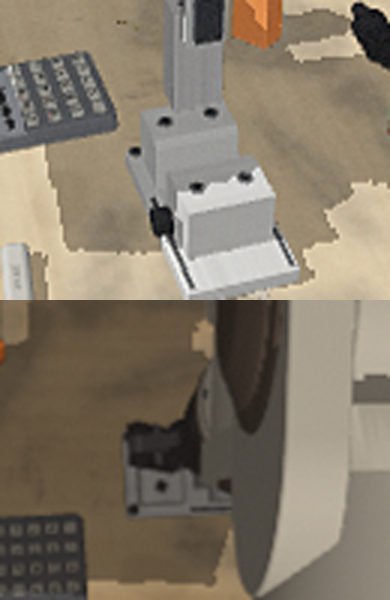

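The side view shows the block hanging above the gap, a bit to the −x side; the top view is occluded by the arm. I'll shift by 6.5 mm in x and lower.

Call:
move_arm(
  offset=[
    [-0.65, 0, 1.0],
    [0, 0, 1.0],
    [0, 0, 0.6],
    [0, 0, 0],
  ],
  twist=[
    [0, 0, 0],
    [0, 0, 0],
    [0, 0, 0],
    [0, 0, 0],
  ],
  grip=[0.1, 0.1, 0.1, 0.1],
)

```text
time: 7.85
ee_pos: [0.5091, -0.0204, 0.1237]
tcp_rot: [180.0, 0.0, -176.5]
wrist_force: [0.3, -0.9, -1.6]
opening: 0.0192
grasp_force: 40.2
```

```bash
python3 - <<'E'
from h import *
go(.5095,-.0205,.118,3.5)
c=viewer.camera("side")
X=cloud(c)
# block -y face above jaws; jaws edges
for nm,m in (("block",(abs(X[...,1]+.03)<.02)&(X[...,2]>.062)&(X[...,2]<.085)&(abs(X[...,0]-.505)<.04)),("fixed",(X[...,2]>.040)&(X[...,2]<.049)&(X[...,1]>-.015)&(X[...,1]<.03)&(abs(X[...,0]-.505)<.05)),("slide",(X[...,2]>.040)&(X[...,2]<.049)&(X[...,1]<-.03)&(X[...,1]>-.09)&(abs(X[...,0]-.505)<.05))):
    P=X[m]; r=cv2.minAreaRect((P[:,:2]*1000).astype(np.float32)); print(nm,len(P),P.min(0).round(4),P.max(0).round(4),P.mean(0).round(4),np.round(r[0],1),np.round(r[1],1),round(r[2],1))
E
```

```text
t 7.85 pos [ 0.5091 -0.0204  0.1237] rot [ 1.7997e+02  3.0000e-02 -1.7647e+02] open 0.0192 F [ 0.3 -0.9 -1.6] M [ 0.03 -0.03  0.  ] j6 -5.8
offset cm [-0.04 -0.02  0.57] twist rad [0.    0.    0.001]
block 205 [ 0.4925 -0.0362  0.0622] [ 0.522  -0.0149  0.0849] [ 0.5047 -0.03    0.0738] [503.8 -29.6] [17.3 32.1] 64.4
fixed 149 [ 0.4801 -0.0144  0.04  ] [0.5314 0.0204 0.0472] [0.492  0.001  0.0441] [505.7   4. ] [51.  34.5] 3.5
slide 513 [ 0.4833 -0.0749  0.0403] [ 0.5352 -0.0329  0.0476] [ 0.5086 -0.0564  0.0446] [509.2 -54.2] [51.7 39.2] 5.6
```

Call:
move_arm(
  offset=[
    [0, 0, 0.5],
    [0, 0, 0.3],
    [0, 0, 0.2],
    [0, 0, 0],
  ],
  twist=[
    [0, 0, 0],
    [0, 0, 0],
    [0, 0, 0],
    [0, 0, 0],
  ],
  grip=[0.1, 0.1, 0.1, 0.1],
)

```text
time: 8.3
ee_pos: [0.5098, -0.0207, 0.1151]
tcp_rot: [180.0, 0.2, -176.5]
wrist_force: [-0.2, -0.5, -0.6]
opening: 0.0192
grasp_force: 40.2
```

Call:
move_arm(
  offset=[
    [0, 0, 0.1],
    [0, 0, 0.1],
    [0, 0, 0],
  ],
  twist=[
    [0, 0, 0],
    [0, 0, 0],
    [0, 0, 0],
  ],
  grip=[0.1, 0.1, 0.1],
)

```text
time: 8.6
ee_pos: [0.5099, -0.0207, 0.1133]
tcp_rot: [180.0, 0.2, -176.5]
wrist_force: [0.7, 0.2, -1.2]
opening: 0.0189
grasp_force: 40.2
```

Call:
move_arm(
  offset=[
    [0, 0, 0.1],
    [0, 0, 0.1],
    [0, 0, 0],
  ],
  twist=[
    [0, 0, 0],
    [0, 0, 0],
    [0, 0, 0],
  ],
  grip=[0.1, 0.1, 0.1],
)

```text
time: 8.9
ee_pos: [0.5098, -0.0207, 0.1112]
tcp_rot: [180.0, 0.2, -176.5]
wrist_force: [-0.4, 0.5, -1.0]
opening: 0.0192
grasp_force: 40.2
```

Call:
move_arm(
  offset=[
    [0, 0, 0.1],
    [0, 0, 0],
  ],
  twist=[
    [0, 0, 0],
    [0, 0, 0],
  ],
  grip=[0.1, 0.1],
)

```text
time: 9.1
ee_pos: [0.5099, -0.0207, 0.1102]
tcp_rot: [180.0, 0.2, -176.5]
wrist_force: [-0.0, -0.5, -1.0]
opening: 0.0191
grasp_force: 40.2
```

Call:
move_arm(
  offset=[
    [0, 0, 0.1],
    [0, 0, 0],
  ],
  twist=[
    [0, 0, 0],
    [0, 0, 0],
  ],
  grip=[0.1, 0.1],
)

```text
time: 9.3
ee_pos: [0.5099, -0.0207, 0.1092]
tcp_rot: [180.0, 0.2, -176.5]
wrist_force: [-0.3, 0.5, 0.3]
opening: 0.0189
grasp_force: 40.2
```

Call:
move_arm(
  offset=[
    [0, 0, 0.05],
    [0, 0, 0],
  ],
  twist=[
    [0, 0, 0],
    [0, 0, 0],
  ],
  grip=[0.1, 0.1],
)

```text
time: 9.5
ee_pos: [0.51, -0.0206, 0.109]
tcp_rot: [180.0, 0.2, -176.5]
wrist_force: [0.2, 0.9, -0.2]
opening: 0.0189
grasp_force: 40.3
```

Call:
move_arm(
  offset=[
    [0, 0, 0.05],
    [0, 0, 0],
  ],
  twist=[
    [0, 0, 0],
    [0, 0, 0],
  ],
  grip=[0.1, 0.1],
)

```text
time: 9.7
ee_pos: [0.5101, -0.0205, 0.1085]
tcp_rot: [180.0, 0.2, -176.5]
wrist_force: [-0.2, 1.1, 2.3]
opening: 0.0189
grasp_force: 40.4
```

Light contact at about 42 mm with a small +y push, so the sliding jaw's chamfer is touched. I'll ease toward +y.

Call:
move_arm(
  offset=[
    [0, 0.05, 0],
    [0, 0, 0],
  ],
  twist=[
    [0, 0, 0],
    [0, 0, 0],
  ],
  grip=[0.1, 0.1],
)

```text
time: 9.9
ee_pos: [0.5101, -0.0203, 0.1085]
tcp_rot: [-180.0, 0.2, -176.5]
wrist_force: [0.1, -0.8, 0.9]
opening: 0.019
grasp_force: 40.5
```

Call:
move_arm(
  offset=[
    [0, 0.03, 0.05],
    [0, 0, 0],
  ],
  twist=[
    [0, 0, 0],
    [0, 0, 0],
  ],
  grip=[0.1, 0.1],
)

```text
time: 10.1
ee_pos: [0.5101, -0.0202, 0.1083]
tcp_rot: [-180.0, 0.2, -176.5]
wrist_force: [1.3, -2.5, 4.5]
opening: 0.0189
grasp_force: 41.0
```

Call:
move_arm(
  offset=[
    [0, 0, 0.05],
    [0, 0, 0],
  ],
  twist=[
    [0, 0, 0],
    [0, 0, 0],
  ],
  grip=[0.1, 0.1],
)

```text
time: 10.3
ee_pos: [0.5102, -0.0202, 0.1079]
tcp_rot: [-180.0, 0.2, -176.5]
wrist_force: [-0.1, -3.4, 6.3]
opening: 0.0189
grasp_force: 41.3
```

```bash
cat >> h.py <<'E'
def feel(n=6):
    F=[];M=[]
    for i in range(n):
        viewer.camera("side"); o=bot.get_obs(); F.append(o["wrist_force"]); M.append(o["torque"])
    print("t",round(o["time"],2),np.round(o["ee_pos"],4),np.round(o["tcp_rot"],2),"F",np.mean(F,0).round(2),"M",np.mean(M,0).round(3))
E
python3 -c "
from h import *
feel()"
```

```text
t 10.6 [ 0.5102 -0.0202  0.1079] [-179.96    0.23 -176.51] F [-0.36 -3.01  6.02] M [-0.795  0.085  0.015]
```

Call:
move_arm(
  offset=[
    [0, -0.02, 0.03],
    [0, 0, 0],
  ],
  twist=[
    [0, 0, 0],
    [0, 0, 0],
  ],
  grip=[0.1, 0.1],
)

```text
time: 10.8
ee_pos: [0.5102, -0.0203, 0.1078]
tcp_rot: [-180.0, 0.2, -176.5]
wrist_force: [-0.6, -2.5, 7.0]
opening: 0.019
grasp_force: 41.4
```

```bash
python3 -c "
from h import *
feel()"
```

```text
t 11.1 [ 0.5102 -0.0203  0.1078] [-179.98    0.24 -176.51] F [-1.12 -2.26  7.  ] M [-0.595  0.196 -0.017]
```

Call:
move_arm(
  offset=[
    [0, -0.03, 0],
    [0, 0, 0],
  ],
  twist=[
    [0, 0, 0],
    [0, 0, 0],
  ],
  grip=[0.1, 0.1],
)

```text
time: 11.3
ee_pos: [0.5102, -0.0204, 0.1078]
tcp_rot: [180.0, 0.2, -176.5]
wrist_force: [-0.6, -1.0, 7.2]
opening: 0.0192
grasp_force: 41.3
```

```bash
python3 -c "
from h import *
feel()"
```

```text
t 11.6 [ 0.5102 -0.0204  0.1078] [ 179.99    0.24 -176.5 ] F [-1.1  -1.08  7.67] M [-0.306  0.193 -0.031]
```

Call:
move_arm(
  offset=[
    [0, -0.03, 0.03],
    [0, 0, 0],
  ],
  twist=[
    [0, 0, 0],
    [0, 0, 0],
  ],
  grip=[0.1, 0.1],
)

```text
time: 11.8
ee_pos: [0.5103, -0.0205, 0.1077]
tcp_rot: [180.0, 0.3, -176.5]
wrist_force: [-1.6, 0.3, 7.5]
opening: 0.0193
grasp_force: 41.3
```

```bash
python3 -c "
from h import *
feel()"
```

```text
t 12.1 [ 0.5103 -0.0205  0.1077] [ 179.97    0.25 -176.49] F [-1.21 -0.35  8.41] M [-0.019  0.274 -0.022]
```

Call:
move_arm(
  offset=[
    [0, 0, 0],
    [0, 0, 0],
  ],
  twist=[
    [0, 0, 0.015],
    [0, 0, 0],
  ],
  grip=[0.1, 0.1],
)

```text
time: 12.3
ee_pos: [0.5103, -0.0205, 0.1076]
tcp_rot: [180.0, 0.3, -177.4]
wrist_force: [0.1, -0.5, 8.6]
opening: 0.0194
grasp_force: 41.3
```

```bash
python3 -c "
from h import *
feel()"
```

```text
t 12.6 [ 0.5103 -0.0205  0.1076] [ 179.97    0.25 -177.33] F [-0.97 -0.31  7.91] M [-0.058  0.19   0.13 ]
```

Call:
move_arm(
  offset=[
    [0, 0, 0],
    [0, 0, 0],
  ],
  twist=[
    [0, 0, -0.03],
    [0, 0, 0],
  ],
  grip=[0.1, 0.1],
)

```text
time: 12.8
ee_pos: [0.5102, -0.0204, 0.1075]
tcp_rot: [180.0, 0.2, -175.6]
wrist_force: [0.2, 0.3, 7.7]
opening: 0.0193
grasp_force: 41.3
```

```bash
python3 -c "
from h import *
feel()"
```

```text
t 13.1 [ 0.5102 -0.0204  0.1075] [ 179.96    0.24 -175.64] F [-1.05  0.12  7.52] M [ 0.026  0.189 -0.18 ]
```

Both twist directions resist symmetrically and there is no lateral play at the chamfers, so the thick block is too thick. I'll take it back to its spot.

Call:
move_arm(
  offset=[
    [0, 0, -1.0],
    [0, 0, -2.0],
    [0, 0, -2.0],
    [0, 2.5, 0],
    [0.4, 4.0, 0],
  ],
  twist=[
    [0, 0, 0.015],
    [0, 0, 0],
    [0, 0, 0],
    [0, 0, -0.027],
    [0, 0, -0.027],
  ],
  grip=[0.1, 0.1, 0.1, 0.1, 0.1],
)

```text
time: 13.6
ee_pos: [0.5012, 0.0434, 0.1575]
tcp_rot: [180.0, 0.2, -173.5]
wrist_force: [0.9, 0.5, -1.1]
opening: 0.0191
grasp_force: 40.6
```

Call:
move_arm(
  offset=[
    [0.4, 4.0, 0],
    [0.4, 4.0, 0],
    [0, 2.0, 0],
    [0, 0, 0],
  ],
  twist=[
    [0, 0, 0],
    [0, 0, 0],
    [0, 0, 0],
    [0, 0, 0],
  ],
  grip=[0.1, 0.1, 0.1, 0.1],
)

```text
time: 14.0
ee_pos: [0.4806, 0.1445, 0.1568]
tcp_rot: [180.0, 0.1, -173.2]
wrist_force: [0.1, -0.6, -0.9]
opening: 0.0193
grasp_force: 40.6
```

```bash
python3 -c "
from h import *
go(.4737,.146,.069,6.6)"
```

```text
t 14.0 pos [0.4806 0.1445 0.1568] rot [ 1.7996e+02  1.4000e-01 -1.7324e+02] open 0.0193 F [ 0.1 -0.6 -0.9] M [-0.01  0.   -0.04] j6 10.0
offset cm [0.69 0.23 8.78] twist rad [0.001 0.002 0.003]
```

Call:
move_arm(
  offset=[
    [0.7, 0.25, 2.0],
    [0, 0, 3.0],
    [0, 0, 2.0],
    [0, 0, 1.2],
    [0, 0, 0],
  ],
  twist=[
    [0, 0, 0],
    [0, 0, 0],
    [0, 0, 0],
    [0, 0, 0],
    [0, 0, 0],
  ],
  grip=[0.1, 0.1, 0.1, 0.1, 0.1],
)

```text
time: 14.5
ee_pos: [0.4737, 0.1432, 0.0735]
tcp_rot: [-180.0, 0.0, -173.4]
wrist_force: [-0.8, -0.1, -0.8]
opening: 0.0187
grasp_force: 41.1
```

```bash
python3 -c "
from h import *
go(.4737,.1465,.067,6.6)"
```

```text
t 14.5 pos [0.4737 0.1432 0.0735] rot [-1.7999e+02  4.0000e-02 -1.7345e+02] open 0.0187 F [-0.8 -0.1 -0.8] M [ 0.01 -0.02 -0.  ] j6 10.3
offset cm [-0.04  0.33  0.65] twist rad [-0.     0.001 -0.001]
```

Call:
move_arm(
  offset=[
    [0, 0.35, 0.3],
    [0, 0, 0.2],
    [0, 0, 0.1],
    [0, 0, 0],
  ],
  twist=[
    [0, 0, 0],
    [0, 0, 0],
    [0, 0, 0],
    [0, 0, 0],
  ],
  grip=[0.1, 0.1, 0.1, 0.1],
)

```text
time: 14.9
ee_pos: [0.474, 0.1474, 0.0689]
tcp_rot: [180.0, 0.2, -173.4]
wrist_force: [-0.2, 0.6, -1.3]
opening: 0.019
grasp_force: 41.1
```

Call:
move_arm(
  offset=[
    [0, 0, 0.1],
    [0, 0, 0],
  ],
  twist=[
    [0, 0, 0],
    [0, 0, 0],
  ],
  grip=[0.1, 0.1],
)

```text
time: 15.1
ee_pos: [0.4739, 0.1474, 0.0677]
tcp_rot: [180.0, 0.2, -173.4]
wrist_force: [0.4, -0.0, -0.2]
opening: 0.0195
grasp_force: 41.1
```

Call:
move_arm(
  offset=[
    [0, 0, 0.1],
    [0, 0, 0],
  ],
  twist=[
    [0, 0, 0],
    [0, 0, 0],
  ],
  grip=[0.1, 0.1],
)

```text
time: 15.3
ee_pos: [0.4741, 0.1474, 0.0672]
tcp_rot: [180.0, 0.2, -173.4]
wrist_force: [-1.7, -0.5, 3.2]
opening: 0.0189
grasp_force: 41.6
```

```bash
python3 -c "
from h import *
go(.5128,.2352,.12,6.8)"
```

```text
t 15.3 pos [0.4741 0.1474 0.0672] rot [ 180.     0.2 -173.4] open 0.0189 F [-1.7 -0.5  3.2] M [-0.15  0.16 -0.01] j6 10.7
offset cm [-4.88  8.28 -5.26] twist rad [ 0.     0.004 -0.003]
```

The block is on the table, with contact at the expected height. Releasing, then on to the middle block.

Call:
move_arm(
  offset=[
    [0, 0, 0],
    [0, 0, 0],
    [0, 0, 0],
    [0, 0, -2.0],
    [0, 0, -3.5],
  ],
  twist=[
    [0, 0, 0],
    [0, 0, 0],
    [0, 0, 0],
    [0, 0, 0],
    [0, 0, 0],
  ],
  grip=[0.4, 0.55, 0.55, 0.55, 0.55],
)

```text
time: 15.8
ee_pos: [0.4724, 0.1469, 0.12]
tcp_rot: [-180.0, -0.1, -173.4]
wrist_force: [0.6, 0.7, -0.3]
opening: 0.0467
grasp_force: 0.0
```

Call:
move_arm(
  offset=[
    [-1.6, 2.8, -1.0],
    [-1.6, 2.8, 0],
    [-1.6, 2.7, 0],
    [0, 0, 0],
  ],
  twist=[
    [0, 0, 0],
    [0, 0, 0],
    [0, 0, 0],
    [0, 0, 0],
  ],
  grip=[0.55, 0.55, 0.55, 0.55],
)

```text
time: 16.2
ee_pos: [0.5127, 0.238, 0.1312]
tcp_rot: [180.0, 0.2, -173.3]
wrist_force: [-0.9, 0.9, -1.3]
opening: 0.0476
grasp_force: 0.0
```

```bash
python3 - <<'E'
from h import *
go(.5128,.2352,.065,6.8)
c=viewer.camera("side"); cv2.imwrite("pics/s4.png",cv2.resize(c["color"][150:300,200:400,::-1],None,fx=3,fy=3,interpolation=cv2.INTER_CUBIC))
E
```

```text
t 16.2 pos [0.5127 0.238  0.1312] rot [ 179.97    0.18 -173.28] open 0.0476 F [-0.9  0.9 -1.3] M [-0.02  0.05  0.01] j6 18.2
offset cm [ 0.05 -0.28  6.62] twist rad [ 0.001  0.003 -0.001]
```

View pics/s4.png

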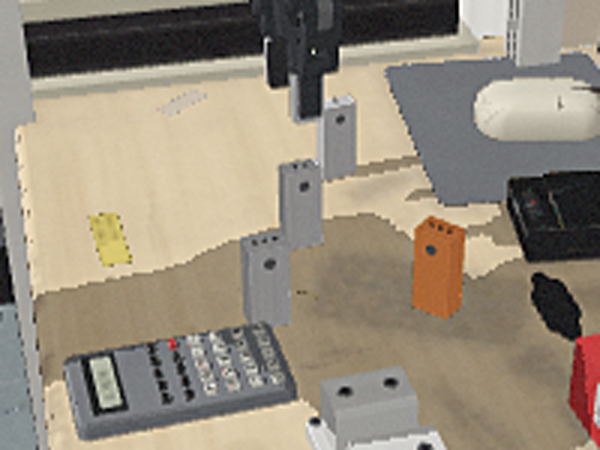

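The thick block stands upright at crop (265,280), and the middle block at (300,205) sits below the gripper. Descending to it.

Call:
move_arm(
  offset=[
    [0, -0.25, 1.8],
    [0, 0, 1.8],
    [0, 0, 1.8],
    [0, 0, 1.0],
    [0, 0, 0],
  ],
  twist=[
    [0, 0, 0],
    [0, 0, 0],
    [0, 0, 0],
    [0, 0, 0],
    [0, 0, 0],
  ],
  grip=[0.55, 0.55, 0.55, 0.55, 0.55],
  force=30,
)

```text
time: 16.75
ee_pos: [0.5115, 0.232, 0.0665]
tcp_rot: [-180.0, 0.0, -173.4]
wrist_force: [-0.1, -0.2, 0.6]
opening: 0.0467
grasp_force: 0.0
```

Call:
move_arm(
  offset=[
    [0, 0, 0],
  ],
  twist=[
    [0, 0, 0],
  ],
  grip=[0.55],
)

```text
time: 16.85
ee_pos: [0.5125, 0.2326, 0.0685]
tcp_rot: [180.0, 0.2, -173.4]
wrist_force: [0.9, 0.5, 0.3]
opening: 0.0466
grasp_force: 0.0
```

```bash
python3 -c "
from h import *
go(.5128,.2352,.064,6.8)"
```

```text
t 16.85 pos [0.5125 0.2326 0.0685] rot [ 180.      0.2  -173.42] open 0.0466 F [0.9 0.5 0.3] M [-0.01 -0.05  0.  ] j6 17.9
offset cm [-0.06  0.25  0.45] twist rad [ 0.     0.003 -0.004]
```

Call:
move_arm(
  offset=[
    [-0.05, 0.22, 0.4],
    [0, 0, 0],
  ],
  twist=[
    [0, 0.003, 0],
    [0, 0, 0],
  ],
  grip=[0.55, 0.55],
)

```text
time: 17.05
ee_pos: [0.5129, 0.2354, 0.0641]
tcp_rot: [180.0, 0.0, -173.4]
wrist_force: [-0.4, -0.4, -0.7]
opening: 0.0469
grasp_force: 0.0
```

Call:
move_arm(
  offset=[
    [0, 0, 0],
    [0, 0, 0],
    [0, 0, 0],
    [0, 0, 0],
    [0, 0, 0],
  ],
  twist=[
    [0, 0, 0],
    [0, 0, 0],
    [0, 0, 0],
    [0, 0, 0],
    [0, 0, 0],
  ],
  grip=[0.3, 0.2, 0.08, 0.08, 0.08],
  force=30,
)

```text
time: 17.55
ee_pos: [0.5127, 0.2352, 0.0641]
tcp_rot: [180.0, 0.0, -173.4]
wrist_force: [0.3, 0.8, 1.7]
opening: 0.0163
grasp_force: 33.5
```

Call:
move_arm(
  offset=[
    [0, 0, -1.0],
    [0, 0, -2.5],
    [0, 0, -3.0],
    [0, 0, -2.5],
    [0, 0, 0],
  ],
  twist=[
    [0, 0, 0],
    [0, 0, 0],
    [0, 0, 0],
    [0, 0, 0],
    [0, 0, 0],
  ],
  grip=[0.08, 0.08, 0.08, 0.08, 0.08],
  force=40,
)

```text
time: 18.05
ee_pos: [0.514, 0.2357, 0.1584]
tcp_rot: [179.9, 0.3, -173.4]
wrist_force: [0.6, -0.2, -0.5]
opening: 0.0161
grasp_force: 40.4
```

```bash
python3 -c "
from h import *
go(.5068,-.0205,.15,3.5)"
```

```text
t 18.05 pos [0.514  0.2357 0.1584] rot [ 179.89    0.33 -173.4 ] open 0.0161 F [ 0.6 -0.2 -0.5] M [ 0.04 -0.03 -0.04] j6 18.0
offset cm [  3.66 -25.37   0.77] twist rad [0.002 0.006 0.054]
```

Call:
move_arm(
  offset=[
    [0.6, -4.5, 0],
    [0.6, -4.5, 0],
    [0.5, -4.5, 0],
    [0.3, -4.5, 0],
    [0.3, -4.5, 0],
  ],
  twist=[
    [0, 0, 0.018],
    [0, 0, 0.018],
    [0, 0, 0.018],
    [0, 0, 0],
    [0, 0, 0],
  ],
  grip=[0.08, 0.08, 0.08, 0.08, 0.08],
)

```text
time: 18.55
ee_pos: [0.5077, 0.0072, 0.1535]
tcp_rot: [180.0, -0.0, -176.5]
wrist_force: [1.3, 0.3, -1.4]
opening: 0.0162
grasp_force: 40.4
```

Call:
move_arm(
  offset=[
    [0, -2.8, 0],
    [0, 0, 0],
    [0, 0, 0],
  ],
  twist=[
    [0, 0, 0],
    [0, 0, 0],
    [0, 0, 0],
  ],
  grip=[0.08, 0.08, 0.08],
)

```text
time: 18.85
ee_pos: [0.5097, -0.0195, 0.1535]
tcp_rot: [180.0, -0.0, -176.6]
wrist_force: [-0.6, 0.9, -1.3]
opening: 0.0163
grasp_force: 40.3
```

```bash
python3 -c "
from h import *
go(.5068,-.0195,.118,3.5)"
```

```text
t 18.85 pos [ 0.5097 -0.0195  0.1535] rot [ 1.7998e+02 -4.0000e-02 -1.7659e+02] open 0.0163 F [-0.6  0.9 -1.3] M [ 0.01  0.04 -0.02] j6 -5.6
offset cm [0.29 0.02 3.55] twist rad [ 0.    -0.001 -0.002]
```

Foot at about 89 mm. I'll lower to about 50 mm, then feel in small steps.

Call:
move_arm(
  offset=[
    [0.28, 0, 1.2],
    [0, 0, 1.2],
    [0, 0, 0.8],
    [0, 0, 0.4],
    [0, 0, 0],
  ],
  twist=[
    [0, 0, 0],
    [0, 0, 0],
    [0, 0, 0],
    [0, 0, 0],
    [0, 0, 0],
  ],
  grip=[0.08, 0.08, 0.08, 0.08, 0.08],
)

```text
time: 19.35
ee_pos: [0.5068, -0.0188, 0.1169]
tcp_rot: [180.0, -0.1, -176.5]
wrist_force: [0.9, -0.2, -1.6]
opening: 0.0161
grasp_force: 40.4
```

Call:
move_arm(
  offset=[
    [0, 0, 0],
  ],
  twist=[
    [0, 0, 0],
  ],
  grip=[0.08],
)

```text
time: 19.45
ee_pos: [0.5073, -0.0191, 0.118]
tcp_rot: [-180.0, 0.0, -176.5]
wrist_force: [-0.7, -0.5, -1.4]
opening: 0.0161
grasp_force: 40.4
```

```bash
python3 -c "
from h import *
go(.5068,-.0195,.106,3.5)"
```

```text
t 19.45 pos [ 0.5073 -0.0191  0.118 ] rot [-1.8000e+02  1.0000e-02 -1.7647e+02] open 0.0161 F [-0.7 -0.5 -1.4] M [ 0.03 -0.01  0.04] j6 -5.7
offset cm [ 0.05 -0.04  1.2 ] twist rad [-0.  0.  0.]
```

Call:
move_arm(
  offset=[
    [0.03, -0.04, 0.5],
    [0, 0, 0.4],
    [0, 0, 0.2],
    [0, 0, 0],
  ],
  twist=[
    [0, 0, 0],
    [0, 0, 0],
    [0, 0, 0],
    [0, 0, 0],
  ],
  grip=[0.08, 0.08, 0.08, 0.08],
)

```text
time: 19.85
ee_pos: [0.5068, -0.0197, 0.1065]
tcp_rot: [180.0, -0.0, -176.5]
wrist_force: [-0.0, 0.3, 0.0]
opening: 0.0165
grasp_force: 40.4
```

Call:
move_arm(
  offset=[
    [0, 0, 0.15],
    [0, 0, 0.1],
    [0, 0, 0],
  ],
  twist=[
    [0, 0, 0],
    [0, 0, 0],
    [0, 0, 0],
  ],
  grip=[0.08, 0.08, 0.08],
)

```text
time: 20.15
ee_pos: [0.507, -0.0198, 0.1043]
tcp_rot: [-180.0, 0.0, -176.5]
wrist_force: [1.6, -2.1, -1.1]
opening: 0.0161
grasp_force: 40.3
```

Call:
move_arm(
  offset=[
    [0, 0, 0.1],
    [0, 0, 0.1],
    [0, 0, 0],
  ],
  twist=[
    [0, 0, 0],
    [0, 0, 0],
    [0, 0, 0],
  ],
  grip=[0.08, 0.08, 0.08],
)

```text
time: 20.45
ee_pos: [0.507, -0.0198, 0.1023]
tcp_rot: [-180.0, 0.0, -176.5]
wrist_force: [0.6, -2.7, -0.9]
opening: 0.0158
grasp_force: 40.4
```

The foot is at 38 mm, below the chamfer, so the middle block is entering. Checking forces as I go.

```bash
python3 -c "
from h import *
feel(4)"
```

```text
t 20.65 [ 0.507  -0.0198  0.1023] [-179.98   -0.   -176.5 ] F [ 0.79 -2.49 -0.7 ] M [-0.631 -0.218 -0.01 ]
```

Call:
move_arm(
  offset=[
    [0, 0, 0.15],
    [0, 0, 0.15],
    [0, 0, 0],
  ],
  twist=[
    [0, 0, 0],
    [0, 0, 0],
    [0, 0, 0],
  ],
  grip=[0.08, 0.08, 0.08],
)

```text
time: 20.95
ee_pos: [0.507, -0.0198, 0.0992]
tcp_rot: [-180.0, 0.0, -176.5]
wrist_force: [1.9, -3.7, 0.4]
opening: 0.0165
grasp_force: 40.4
```

```bash
python3 -c "
from h import *
feel(4)"
```

```text
t 21.15 [ 0.5069 -0.0197  0.0992] [-1.7999e+02 -1.0000e-02 -1.7650e+02] F [ 0.78 -3.7  -1.53] M [-0.922 -0.3    0.01 ]
```

Call:
move_arm(
  offset=[
    [0, -0.03, 0.15],
    [0, 0, 0.15],
    [0, 0, 0.15],
    [0, 0, 0],
  ],
  twist=[
    [0, 0, 0],
    [0, 0, 0],
    [0, 0, 0],
    [0, 0, 0],
  ],
  grip=[0.08, 0.08, 0.08, 0.08],
)

```text
time: 21.55
ee_pos: [0.507, -0.0199, 0.0949]
tcp_rot: [180.0, 0.0, -176.5]
wrist_force: [1.6, -1.8, 1.4]
opening: 0.0161
grasp_force: 40.8
```

```bash
python3 -c "
from h import *
feel(4)"
```

```text
t 21.75 [ 0.507  -0.0199  0.0949] [ 1.7999e+02  1.0000e-02 -1.7649e+02] F [ 0.78 -2.3   0.85] M [-0.487 -0.185 -0.025]
```

Call:
move_arm(
  offset=[
    [0, 0, 0.2],
    [0, 0, 0.2],
    [0, 0, 0.2],
    [0, 0, 0],
  ],
  twist=[
    [0, 0, 0],
    [0, 0, 0],
    [0, 0, 0],
    [0, 0, 0],
  ],
  grip=[0.08, 0.08, 0.08, 0.08],
)

```text
time: 22.15
ee_pos: [0.507, -0.0199, 0.0885]
tcp_rot: [180.0, -0.0, -176.5]
wrist_force: [1.0, -1.8, 1.0]
opening: 0.0162
grasp_force: 40.6
```

```bash
python3 -c "
from h import *
feel(4)"
```

```text
t 22.35 [ 0.507  -0.0199  0.0886] [ 1.800e+02 -1.000e-02 -1.765e+02] F [ 2.52 -1.51 -0.55] M [-0.457 -0.551 -0.022]
```

Sliding freely, foot at about 25 mm. Continuing to the floor.

Call:
move_arm(
  offset=[
    [0, 0, 0.2],
    [0, 0, 0.2],
    [0, 0, 0.2],
    [0, 0, 0.2],
    [0, 0, 0],
  ],
  twist=[
    [0, 0, 0],
    [0, 0, 0],
    [0, 0, 0],
    [0, 0, 0],
    [0, 0, 0],
  ],
  grip=[0.08, 0.08, 0.08, 0.08, 0.08],
)

```text
time: 22.85
ee_pos: [0.5069, -0.02, 0.0805]
tcp_rot: [-180.0, -0.0, -176.5]
wrist_force: [1.4, -2.6, 0.5]
opening: 0.0161
grasp_force: 40.6
```

```bash
python3 -c "
from h import *
feel(4)"
```

```text
t 23.05 [ 0.5069 -0.02    0.0804] [-1.8000e+02 -3.0000e-02 -1.7649e+02] F [ 1.88 -2.88 -1.12] M [-0.57  -0.417 -0.018]
```

Call:
move_arm(
  offset=[
    [0, 0, 0.15],
    [0, 0, 0.1],
    [0, 0, 0],
  ],
  twist=[
    [0, 0, 0],
    [0, 0, 0],
    [0, 0, 0],
  ],
  grip=[0.08, 0.08, 0.08],
)

```text
time: 23.35
ee_pos: [0.507, -0.02, 0.0784]
tcp_rot: [-180.0, 0.0, -176.5]
wrist_force: [0.3, -3.7, 2.3]
opening: 0.0162
grasp_force: 41.0
```

Call:
move_arm(
  offset=[
    [0, 0, 0.1],
    [0, 0, 0],
  ],
  twist=[
    [0, 0, 0],
    [0, 0, 0],
  ],
  grip=[0.08, 0.08],
)

```text
time: 23.55
ee_pos: [0.507, -0.02, 0.0774]
tcp_rot: [-180.0, 0.0, -176.5]
wrist_force: [0.1, -3.3, 2.9]
opening: 0.0164
grasp_force: 41.1
```

Call:
move_arm(
  offset=[
    [0, 0, 0.1],
    [0, 0, 0],
  ],
  twist=[
    [0, 0, 0],
    [0, 0, 0],
  ],
  grip=[0.08, 0.08],
)

```text
time: 23.75
ee_pos: [0.507, -0.02, 0.0763]
tcp_rot: [-180.0, 0.0, -176.5]
wrist_force: [1.0, -2.6, 3.2]
opening: 0.016
grasp_force: 41.1
```

Call:
move_arm(
  offset=[
    [0, 0, 0.05],
    [0, 0, 0],
  ],
  twist=[
    [0, 0, 0],
    [0, 0, 0],
  ],
  grip=[0.08, 0.08],
)

```text
time: 23.95
ee_pos: [0.5071, -0.02, 0.076]
tcp_rot: [-180.0, 0.0, -176.5]
wrist_force: [0.2, -3.6, 4.9]
opening: 0.0161
grasp_force: 41.3
```

```bash
python3 -c "
from h import *
feel(4)"
```

```text
t 24.15 [ 0.5071 -0.02    0.076 ] [-1.7999e+02  1.0000e-02 -1.7649e+02] F [-0.45 -3.45  5.64] M [-0.731 -0.05  -0.015]
```

The floor is reached at the expected height with light force. Releasing.

Call:
move_arm(
  offset=[
    [0, 0, 0],
    [0, 0, 0],
    [0, 0, 0],
    [0, 0, 0],
    [0, 0, -1.0],
  ],
  twist=[
    [0, 0, 0],
    [0, 0, 0],
    [0, 0, 0],
    [0, 0, 0],
    [0, 0, 0],
  ],
  grip=[0.3, 0.45, 0.45, 0.45, 0.45],
)

```text
time: 24.65
ee_pos: [0.5061, -0.0198, 0.0848]
tcp_rot: [180.0, -0.1, -176.5]
wrist_force: [-0.6, 0.1, 0.3]
opening: 0.0383
grasp_force: 0.0
```

Call:
move_arm(
  offset=[
    [0, 0, -3.0],
    [0, 0, -4.0],
    [0, 0, -4.0],
    [3.5, 0, 0],
    [4.0, 0, 0],
  ],
  twist=[
    [0, 0, 0],
    [0, 0, 0],
    [0, 0, 0],
    [0, 0, 0],
    [0, 0, 0],
  ],
  grip=[0.45, 0.45, 0.45, 0.45, 0.45],
)

```text
time: 25.15
ee_pos: [0.4325, -0.0245, 0.1977]
tcp_rot: [-180.0, 0.1, -176.5]
wrist_force: [-1.4, 0.5, 0.9]
opening: 0.0382
grasp_force: 0.0
```

Call:
move_arm(
  offset=[
    [4.0, -2.0, 0],
    [4.0, -2.5, 0],
    [2.0, -4.0, 0],
    [0, -4.0, 0],
    [0, 0, 0],
  ],
  twist=[
    [0, 0, 0],
    [0, 0, 0],
    [0, 0, 0],
    [0, 0, 0],
    [0, 0, 0],
  ],
  grip=[0.45, 0.45, 0.45, 0.45, 0.45],
)

```text
time: 25.65
ee_pos: [0.3394, -0.1587, 0.1968]
tcp_rot: [-179.9, 0.1, -176.8]
wrist_force: [-0.3, 0.9, 0.4]
opening: 0.0387
grasp_force: 0.0
```

```bash
python3 - <<'E'
from h import *
from scipy import ndimage
ims=[]
for n,w in (("top",(190,290,190,420)),("side",(170,345,200,400))):
    c=viewer.camera(n); a,b,l,r=w
    ims.append(cv2.resize(c["color"][a:b,l:r,::-1],(780,int(780*(b-a)/(r-l))) if n=="top" else (400,350)))
    X=cloud(c)
    box=(X[...,0]>.42)&(X[...,0]<.61)&(X[...,1]>-.12)&(X[...,1]<.36)
    for lo,hi in((.059,.069),(.071,.081),(.042,.051)):
        L,k=ndimage.label(box&(X[...,2]>lo)&(X[...,2]<hi),np.ones((3,3)))
        for i in range(1,k+1):
            P=X[L==i]
            if len(P)<30: continue
            q=cv2.minAreaRect((P[:,:2]*1000).astype(np.float32))
            print(n,lo,len(P),P.mean(0).round(4),np.round(q[0],1),np.round(q[1],1),round(q[2],1))
t,s=ims; s=cv2.copyMakeBorder(s,0,0,0,380,cv2.BORDER_CONSTANT)
im=np.vstack([t,s]); cv2.imwrite("pics/f.png",cv2.resize(im,None,fx=.85,fy=.85)); print(im.shape, bot.get_obs()["ee_pos"])
E
```

```text
top 0.059 131 [0.5856 0.1358 0.0645] [586.  135.9] [20. 28.] 41.0
top 0.059 97 [0.5599 0.3224 0.0639] [560.  322.9] [28.1 14.4] 12.4
top 0.059 133 [0.4704 0.148  0.0641] [470.5 148. ] [27.6 19.7] 7.9
top 0.071 118 [ 0.507  -0.0178  0.0764] [507.5 -18.1] [27.4 17.6] 3.4
top 0.042 425 [ 0.5076 -0.0499  0.0463] [508.  -49.7] [49.8 40. ] 3.8
top 0.042 362 [0.5043 0.0062 0.0464] [504.6   1.9] [49.5 40.7] 0.3
side 0.059 50 [0.5614 0.3176 0.0619] [561.5 318.9] [28.3 16.4] 17.7
side 0.059 99 [0.5872 0.1306 0.0622] [586.8 131.8] [20.4 29.2] 39.5
side 0.059 103 [0.4716 0.143  0.0622] [472.3 144.1] [28.4 21.3] 9.1
side 0.059 87 [ 0.5071 -0.028   0.064 ] [505.9 -27.3] [14.4 31.2] 63.8
side 0.071 134 [ 0.508  -0.0228  0.0744] [508.4 -21.7] [28.4 18.4] 0.3
side 0.042 47 [0.5612 0.3147 0.0465] [560.8 314.2] [12.2 30.1] 80.8
side 0.042 62 [0.5855 0.1254 0.0467] [585.4 125.6] [16.5 32.2] 70.4
side 0.042 61 [0.4707 0.1368 0.0464] [469.9 136.6] [16.  31.8] 71.6
side 0.042 686 [ 0.5052 -0.0415  0.0449] [507.7 -26.9] [50.8 95. ] 3.8
(689, 780, 3) [ 0.33967501 -0.15601734  0.19644608]
```

View pics/f.png

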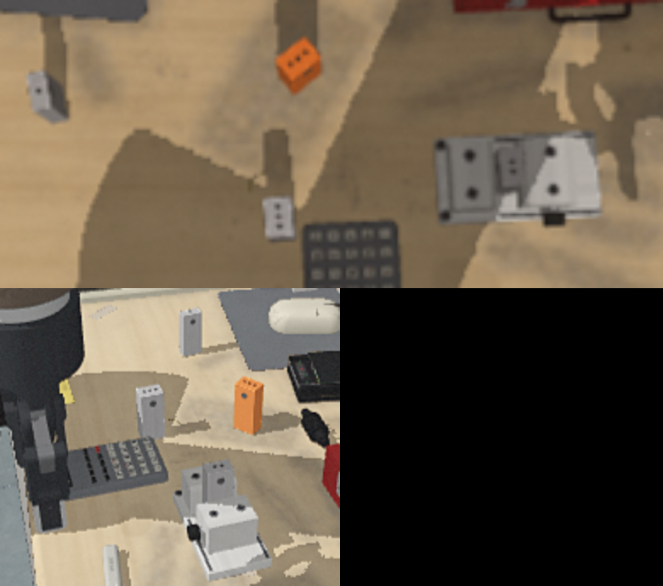

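The middle block is seated: its top is at 76 mm and it sits centred against the fixed jaw. The thick block's stop height of about 41 mm is borderline, though, so I'll measure the gap from the jaws' outer edges at sub-pixel level before handing in.

```bash
python3 - <<'E'
from h import *
ax=np.radians(3.5); ex=np.array([np.cos(ax),np.sin(ax)]); ey=np.array([-np.sin(ax),np.cos(ax)])
O=np.array([.5058,-.0094])
acc=[]
for n in ["top"]*5+["side"]*5:
    c=viewer.camera(n); g=cv2.cvtColor(c["color"],cv2.COLOR_RGB2GRAY).astype(np.float32)
    # rectify the jaw-top plane z=.046 (+76 plane for block) to fixture coords, 0.25 mm/px
    X=cloud(c); 
    def rect(img,z,interp):
        u=np.arange(-80,45,.25)/1000; v=np.arange(-30,30,.25)/1000
        V,U=np.meshgrid(v,u,indexing='ij')
        P=np.stack([O[0]+V*ex[0]+U*ey[0],O[1]+V*ex[1]+U*ey[1],np.full_like(U,z)],-1)
        p,M=pose(c); q=(P-p)@M; f=240/np.tan(np.radians(c["vfov"])/2)
        m=(q[...,:2]/q[...,2:]*f+[c["cx"],c["cy"]]).astype(np.float32)
        return u*1000,v*1000,cv2.remap(img,m[...,0],m[...,1],interp)
    u,v,Z=rect(X[...,2].astype(np.float32),.046,cv2.INTER_NEAREST)
    t=((Z>.0435)&(Z<.05))
    out=[]
    for vs in ((-23,-16),(16,23)):
        s=t[(v>vs[0])&(v<vs[1])].mean(0)   # occupancy along fixture y
        x=np.where(s>.5)[0]; seg=np.split(x,np.where(np.diff(x)>3)[0]+1)
        out+= [(round(u[k[0]],1),round(u[k[-1]],1)) for k in seg if len(k)>20]
    print(n,out)
    acc.append(rect(c["color"],.046,cv2.INTER_LINEAR)[2])
a=np.mean(acc[:5],0); b=np.mean(acc[5:],0)
cv2.imwrite("pics/r.png",np.vstack([a,b]).astype(np.uint8)[:,:,::-1].repeat(1,0))
print(a.shape)
E
```

```text
top [(np.float64(-59.8), np.float64(-19.5)), (np.float64(2.2), np.float64(27.5)), (np.float64(-60.5), np.float64(-20.2)), (np.float64(1.5), np.float64(31.2))]
top [(np.float64(-59.8), np.float64(-25.8)), (np.float64(0.0), np.float64(31.5)), (np.float64(-60.2), np.float64(-20.2)), (np.float64(1.5), np.float64(31.2))]
top [(np.float64(-59.5), np.float64(-21.2)), (np.float64(0.0), np.float64(31.5)), (np.float64(-60.5), np.float64(-20.2)), (np.float64(1.5), np.float64(12.2)), (np.float64(14.2), np.float64(24.8))]
top [(np.float64(-59.8), np.float64(-53.2)), (np.float64(-51.0), np.float64(-25.2)), (np.float64(2.0), np.float64(31.5)), (np.float64(-60.5), np.float64(-22.0)), (np.float64(1.5), np.float64(31.2))]
top [(np.float64(-59.5), np.float64(-19.5)), (np.float64(2.0), np.float64(31.5)), (np.float64(-60.5), np.float64(-20.2)), (np.float64(1.8), np.float64(31.2))]
side [(np.float64(-64.0), np.float64(-28.2)), (np.float64(-1.8), np.float64(27.2)), (np.float64(-65.2), np.float64(-28.0))]
side [(np.float64(-66.0), np.float64(-28.2)), (np.float64(-1.5), np.float64(27.2)), (np.float64(-65.0), np.float64(-40.0)), (np.float64(-38.2), np.float64(-27.5))]
side [(np.float64(-64.0), np.float64(-41.2)), (np.float64(-40.0), np.float64(-28.2)), (np.float64(-1.2), np.float64(7.5)), (np.float64(9.5), np.float64(27.2)), (np.float64(-65.8), np.float64(-27.5))]
side [(np.float64(-65.2), np.float64(-28.2)), (np.float64(-3.5), np.float64(27.2)), (np.float64(-65.5), np.float64(-27.5))]
side [(np.float64(-65.2), np.float64(-28.2)), (np.float64(-1.5), np.float64(27.2)), (np.float64(-65.5), np.float64(-27.5))]
(240, 500, 3)
```

View pics/r.png

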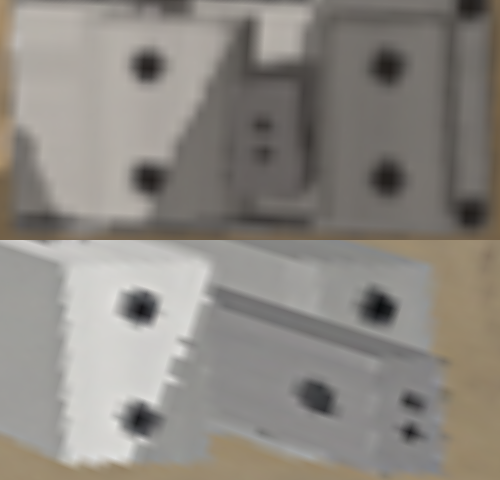

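The outer jaw edges span 91.4 mm in the top view, so the gap is about 19.3 mm and the thick block cannot fit. As a last check I'll regrip lightly and ease the block toward the pad, to make sure the pad really bears on it.

Call:
move_arm(
  offset=[
    [0, 4.0, 0],
    [-2.0, 4.0, 0],
    [-4.0, 2.5, 0],
    [-4.0, 2.0, 0],
    [-4.0, 0, 0],
  ],
  twist=[
    [0, 0, 0],
    [0, 0, 0],
    [0, 0, 0],
    [0, 0, 0],
    [0, 0, 0],
  ],
  grip=[0.55, 0.55, 0.55, 0.55, 0.55],
)

```text
time: 26.75
ee_pos: [0.4734, -0.0194, 0.1961]
tcp_rot: [180.0, 0.1, -176.3]
wrist_force: [0.1, 0.2, 1.0]
opening: 0.0468
grasp_force: 0.0
```

Call:
move_arm(
  offset=[
    [-3.0, 0.5, 0],
    [0, 0, 3.0],
    [0, 0, 2.5],
    [0, 0, 0],
  ],
  twist=[
    [0, 0, 0],
    [0, 0, 0],
    [0, 0, 0],
    [0, 0, 0],
  ],
  grip=[0.55, 0.55, 0.55, 0.55],
)

```text
time: 27.15
ee_pos: [0.5001, -0.015, 0.1373]
tcp_rot: [180.0, -0.3, -176.5]
wrist_force: [-0.7, 0.7, -0.0]
opening: 0.047
grasp_force: 0.0
```

```bash
python3 -c "
from h import *
go(.507,-.0198,.0765,3.5)"
```

```text
t 27.15 pos [ 0.5001 -0.015   0.1373] rot [ 179.97   -0.34 -176.47] open 0.047 F [-0.7  0.7 -0. ] M [-0.01  0.06  0.01] j6 -5.2
offset cm [-0.69 -0.53  6.08] twist rad [ 0.001 -0.006  0.001]
```

Call:
move_arm(
  offset=[
    [-0.65, -0.5, 1.0],
    [0, 0, 1.8],
    [0, 0, 1.6],
    [0, 0, 0.8],
    [0, 0, 0],
  ],
  twist=[
    [0, 0, 0],
    [0, 0, 0],
    [0, 0, 0],
    [0, 0, 0],
    [0, 0, 0],
  ],
  grip=[0.55, 0.55, 0.55, 0.55, 0.55],
)

```text
time: 27.65
ee_pos: [0.5085, -0.0201, 0.0887]
tcp_rot: [180.0, -0.0, -176.5]
wrist_force: [-0.4, 0.8, 0.5]
opening: 0.047
grasp_force: 0.0
```

Call:
move_arm(
  offset=[
    [0, 0, 0],
  ],
  twist=[
    [0, 0, 0],
  ],
  grip=[0.55],
)

```text
time: 27.75
ee_pos: [0.509, -0.02, 0.0899]
tcp_rot: [-180.0, 0.1, -176.5]
wrist_force: [-0.1, -0.5, 0.2]
opening: 0.0471
grasp_force: 0.0
```

```bash
python3 -c "
from h import *
go(.507,-.0200,.0768,3.5)"
```

```text
t 27.75 pos [ 0.509  -0.02    0.0899] rot [-1.7999e+02  8.0000e-02 -1.7650e+02] open 0.0471 F [-0.1 -0.5  0.2] M [-0.05  0.01  0.04] j6 -5.7
offset cm [0.2  0.01 1.31] twist rad [-0.     0.001 -0.   ]
```

Call:
move_arm(
  offset=[
    [0.15, 0, 0.6],
    [0, 0, 0.5],
    [0, 0, 0],
    [0, 0, 0],
    [0, 0, 0],
  ],
  twist=[
    [0, 0, 0],
    [0, 0, 0],
    [0, 0, 0],
    [0, 0, 0],
    [0, 0, 0],
  ],
  grip=[0.55, 0.5, 0.3, 0.2, 0.1],
  force=20,
)

```text
time: 28.25
ee_pos: [0.5069, -0.0202, 0.0779]
tcp_rot: [-180.0, -0.0, -176.5]
wrist_force: [-0.1, -1.7, -0.7]
opening: 0.0165
grasp_force: 22.3
```

Call:
move_arm(
  offset=[
    [0, 0, 0],
    [0, 0, 0],
    [0, 0, 0],
  ],
  twist=[
    [0, 0, 0],
    [0, 0, 0],
    [0, 0, 0],
  ],
  grip=[0.1, 0.1, 0.1],
)

```text
time: 28.55
ee_pos: [0.5069, -0.0201, 0.0779]
tcp_rot: [-180.0, -0.0, -176.5]
wrist_force: [-1.1, -2.9, -0.1]
opening: 0.0166
grasp_force: 22.4
```

```bash
python3 -c "
from h import *
feel(5)"
```

```text
t 28.8 [ 0.5069 -0.0201  0.0779] [-1.7998e+02 -1.0000e-02 -1.7650e+02] F [-1.46 -3.97  0.56] M [-0.782  0.302 -0.029]
```

Call:
move_arm(
  offset=[
    [0, -0.05, 0],
    [0, 0, 0],
  ],
  twist=[
    [0, 0, 0],
    [0, 0, 0],
  ],
  grip=[0.1, 0.1],
)

```text
time: 29.0
ee_pos: [0.507, -0.0202, 0.0779]
tcp_rot: [180.0, 0.0, -176.5]
wrist_force: [-0.5, -0.8, 0.8]
opening: 0.0165
grasp_force: 22.6
```

```bash
python3 -c "
from h import *
feel(5)"
```

```text
t 29.25 [ 0.507  -0.0202  0.0779] [ 179.97   -0.   -176.48] F [-2.42 -0.45  1.74] M [-0.038  0.479 -0.029]
```

Call:
move_arm(
  offset=[
    [0, -0.05, 0],
    [0, 0, 0],
  ],
  twist=[
    [0, 0, 0],
    [0, 0, 0],
  ],
  grip=[0.1, 0.1],
)

```text
time: 29.45
ee_pos: [0.507, -0.0205, 0.0779]
tcp_rot: [179.9, 0.0, -176.5]
wrist_force: [-2.5, 4.6, 1.8]
opening: 0.0166
grasp_force: 22.6
```

```bash
python3 -c "
from h import *
feel(5)"
```

```text
t 29.7 [ 0.5071 -0.0207  0.0779] [ 179.97    0.   -176.48] F [-2.02  4.21  1.48] M [ 1.009  0.482 -0.006]
```

At only 0.5 mm toward the sliding jaw there are 4 N of restoring force: the pad holds the block, so it is not loose and the gap is under 20.8 mm. Letting it back, releasing and retreating.

Call:
move_arm(
  offset=[
    [0, 0.07, 0],
    [0, 0, 0],
    [0, 0, 0],
    [0, 0, 0],
    [0, 0, 0],
  ],
  twist=[
    [0, 0, 0],
    [0, 0, 0],
    [0, 0, 0],
    [0, 0, 0],
    [0, 0, 0],
  ],
  grip=[0.1, 0.1, 0.3, 0.45, 0.45],
)

```text
time: 30.2
ee_pos: [0.5071, -0.0205, 0.0778]
tcp_rot: [-180.0, 0.0, -176.5]
wrist_force: [0.2, -0.3, -0.3]
opening: 0.0384
grasp_force: 0.0
```

Call:
move_arm(
  offset=[
    [0, 0, -1.0],
    [0, 0, -3.0],
    [0, 0, -4.0],
    [0, 0, -4.0],
    [3.5, 0, 0],
  ],
  twist=[
    [0, 0, 0],
    [0, 0, 0],
    [0, 0, 0],
    [0, 0, 0],
    [0, 0, 0],
  ],
  grip=[0.45, 0.45, 0.45, 0.45, 0.45],
)

```text
time: 30.7
ee_pos: [0.4762, -0.0225, 0.2042]
tcp_rot: [-179.9, 0.6, -176.5]
wrist_force: [-1.2, -1.1, -0.6]
opening: 0.0384
grasp_force: 0.0
```

Call:
move_arm(
  offset=[
    [4.0, -2.0, 0],
    [4.0, -2.5, 0],
    [4.0, -3.0, 0],
    [1.0, -4.0, 0],
    [0, 0, 0],
  ],
  twist=[
    [0, 0, 0],
    [0, 0, 0],
    [0, 0, 0],
    [0, 0, 0],
    [0, 0, 0],
  ],
  grip=[0.45, 0.45, 0.45, 0.45, 0.45],
)

```text
time: 31.2
ee_pos: [0.3479, -0.1485, 0.1991]
tcp_rot: [-179.9, 0.1, -176.8]
wrist_force: [-0.4, -0.1, -0.8]
opening: 0.0383
grasp_force: 0.0
```

```bash
python3 - <<'E'
from h import *
c=viewer.camera("top"); X=cloud(c)
m=(abs(X[...,0]-.507)<.03)&(abs(X[...,1]+.02)<.03)&(X[...,2]>.071)&(X[...,2]<.081); P=X[m]
print(len(P),P.mean(0).round(4),P[:,2].std().round(4),cv2.minAreaRect((P[:,:2]*1000).astype(np.float32)))
o=bot.get_obs(); print(o["time"],o["ee_pos"],o["qd"])
if len(P)>90 and abs(P[:,2].mean()-.076)<.0015: print(bot.job_done())
E
```

```text
121 [ 0.5073 -0.0177  0.0762] 0.0019 ((507.6236267089844, -17.9637393951416), (27.886409759521484, 17.22075843811035), 3.732743978500366)
31.25 [ 0.34861646 -0.14696312  0.1988634 ] [3.80520403 0.87391352 0.10493782 0.12746744 0.51779    2.06836429]
the job is handed in; nothing more can be done
None
```

The job is handed in: the thick block stopped on the jaw chamfers, so the 17 mm spacer_middle now stands upright on the gap floor, about 1 mm off the jaws' middle and held by the pad, with spacer_thick and spacer_thin upright on the worktop.

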